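# Put the cold toast back in to reheat

### The job

The toast has gone cold in its rack. Stand the two slices, crown up, in the toaster's two slots, one in each, resting on the raised carrier; then press the toaster's lever all the way down until it stays down by itself with the toast lowered, and last press the round reheat button on top fully in and let it go. Leave the mug, the teaspoon, the jar and the milk jug standing where they are.

Things in the scene. Friction and masses are not known exactly. Their poses are not given: they have to be found in the camera images.
- toaster: two-slice toaster, aluminium sides with black ends, 280 mm long (own x) x 170 mm wide (y) x 165 mm high, fixed to the worktop; origin at the centre of its underside; its -x end carries the lever and faces the robot, +z up
- slot_left (a point): centre of the mouth of the slot on the toaster's +y side, level with its top (165 mm above the worktop); axes as the toaster's. The slot is 130 mm long along x and 24 mm wide along y; the raised carrier inside lies 50 mm below the mouth, so that a slice standing on it sticks out 50 mm; with the lever latched it lies 86 mm below the mouth. The two slots are 52 mm apart, centre to centre
- slot_right (a point): the same for the slot on the toaster's -y side
- lever (a joint): travel of the toaster's sprung lever and bread carriers in m: 0 = up, grows downwards; the catch takes it at 0.036 when it is pressed to its stop at 0.041 (about 10 N); it springs back up if let go before
- lever_top (a point): centre of the top face of the lever's black knob, 36 mm (toaster x) x 46 mm (y) x 13 mm thick; it stands out of the toaster's -x end, this point 23 mm off that end face and 148 mm above the worktop when up
- reheat (a joint): travel of the round sprung reheat button in m: 0 = out, 0.005 = fully in (about 5 N)
- reheat_top (a point): centre of the top of the reheat button: grey, round, 23 mm across, standing 7 mm proud of the toaster's top at the lever end on the +y side (28 mm in from the end face, 32 mm to +y)
- release_top (a point): centre of the top of the release key: grey, rectangular, 26 x 30 mm, standing 6 mm proud of the toaster's top at the lever end on the -y side, level with the reheat button; pressing it frees the catch and the lever springs up. It moves a little by itself as the lever goes past the catch
- rack: steel wire toast rack, 95 mm (own x) x 156 mm (y), fixed; five arched hoops 75 mm high, 25 mm apart along y, make four bays; origin at the centre of its underside. The slices stand in the two outer bays, 37.5 mm to either side, their faces square to the rack's y
- slice_a: one of two alike rigid slices of cold toast, crust-edged and bread-shaped: 16 mm thick along its own y, up to 100 mm wide along x (92 mm at the foot), 100 mm tall along z with a flat crown; about 40 g; origin at the centre of its lower edge. It starts standing upright in an outer bay of the rack, its lower edge about 22 mm above the worktop
- slice_b: one of two alike rigid slices of cold toast, crust-edged and bread-shaped: 16 mm thick along its own y, up to 100 mm wide along x (92 mm at the foot), 100 mm tall along z with a flat crown; about 40 g; origin at the centre of its lower edge. It starts standing upright in an outer bay of the rack, its lower edge about 22 mm above the worktop
- mug: white stoneware mug, 93 mm high, 80 mm across, loose, standing upright; origin under its middle (with the handle)
- teaspoon: steel teaspoon, 130 mm long, lying loose; origin at its middle
- jam_jar: empty clear glass jar, 84 mm across, 118 mm high, loose, beside the work; origin at the centre of its underside
- milk_jug: small orange jug, 85 mm high, loose, beside the work; origin under its middle
Not all that is in view belongs to the job. What is shaped like the slice_b but purple or turquoise is not meant.

How it is judged (in metres and radians):
On the way, in this order (a step that is already met when the one before it is completed fails the run):
1. a slice stands upright in each slot on the raised carrier, the lever still up (((y of slice_a in the frame of slot_left between -0.009 and 0.009 m and x of slice_a in the frame of slot_left between -0.03 and 0.03 m and z of slice_a in the frame of slot_left below -0.04 m and angle between each of slice_a, slice_b's own z axis and vertical below 0.2 rad and y of slice_b in the frame of slot_right between -0.009 and 0.009 m and x of slice_b in the frame of slot_right between -0.03 and 0.03 m and z of slice_b in the frame of slot_right below -0.04 m) or (y of slice_a in the frame of slot_right between -0.009 and 0.009 m and x of slice_a in the frame of slot_right between -0.03 and 0.03 m and z of slice_a in the frame of slot_right below -0.04 m and angle between each of slice_a, slice_b's own z axis and vertical below 0.2 rad and y of slice_b in the frame of slot_left between -0.009 and 0.009 m and x of slice_b in the frame of slot_left between -0.03 and 0.03 m and z of slice_b in the frame of slot_left below -0.04 m)) and value of joint lever below 0.012 m), for 0.2 s.
2. the lever is pressed down and both slices have gone down with it (((y of slice_a in the frame of slot_left between -0.009 and 0.009 m and x of slice_a in the frame of slot_left between -0.03 and 0.03 m and z of slice_a in the frame of slot_left below -0.07 m and angle between each of slice_a, slice_b's own z axis and vertical below 0.2 rad and y of slice_b in the frame of slot_right between -0.009 and 0.009 m and x of slice_b in the frame of slot_right between -0.03 and 0.03 m and z of slice_b in the frame of slot_right below -0.07 m) or (y of slice_a in the frame of slot_right between -0.009 and 0.009 m and x of slice_a in the frame of slot_right between -0.03 and 0.03 m and z of slice_a in the frame of slot_right below -0.07 m and angle between each of slice_a, slice_b's own z axis and vertical below 0.2 rad and y of slice_b in the frame of slot_left between -0.009 and 0.009 m and x of slice_b in the frame of slot_left between -0.03 and 0.03 m and z of slice_b in the frame of slot_left below -0.07 m)) and value of joint lever above 0.032 m), for 0.2 s.
3. the reheat button is pressed fully in while the lever stays down (value of joint reheat above 0.0035 m and value of joint lever above 0.032 m), for 0.05 s.
At the end, for the whole second after the job is handed in: One slice stands in each slot, upright within 0.2 rad, within 30 mm of the slot's middle lengthwise, its lower edge at least 70 mm below the slot's mouth and at rest; the lever is held down by its catch (more than 0.032 m); the reheat button is out again (all of step 2 and value of joint reheat below 0.0015 m and linear speed of each of slice_a, slice_b below 0.02 m/s); the robot touches nothing.
It fails at once if the mug is shifted more than 30 mm or tipped (distance of mug from where it was at the start of the episode above 0.03 m or angle between mug's own z axis and vertical above 0.4 rad).
It fails at once if the teaspoon is shifted more than 30 mm (distance of teaspoon from where it was at the start of the episode above 0.03 m).
It fails at once if the jar is shifted more than 30 mm or tipped (distance of jam_jar from where it was at the start of the episode above 0.03 m or angle between jam_jar's own z axis and vertical above 0.4 rad).
It fails at once if the milk jug is shifted more than 30 mm or tipped (distance of milk_jug from where it was at the start of the episode above 0.03 m or angle between milk_jug's own z axis and vertical above 0.4 rad).
It also fails if it takes over 69 s, if anything falls off the work surface, if the arm or the gripper's body presses on something with over 40 N, if the wrist force passes 120 N, or if a joint passes its speed limit or range.

### The arm

A 7-joint arm with a two-finger parallel gripper is mounted at the origin on a cart in front of the work surface, level with it; the furniture and walls round the work are solid. World frame = base frame: x ahead of the robot, y to its left, z up, the work surface at z = 0. Lengths are in mm, angles in rad, forces in N, time in s.
With the tool pointing down it reaches from about 400 to 875 mm from the base axis. Payload 4.4 kg.
Tool frame: the origin (TCP) lies on the centre line of the jaws, within the pads' length; the fingertips stand 14 mm ahead of it and the grasp point (between the pads) lies 5 mm behind it (tips_ahead is the distance from the TCP to the fingertips, in mm); z points along the fingers, y is the line along which they close (so a half turn about z gives the same grasp; the last joint's range is limited). The gripper opens to 85 mm and grips with 20 to 120 N. Pads are 22 mm wide; open, the fingers measure 114 mm over their backs; the gripper's body (76 mm by 85 mm) begins 54 mm behind the grasp point. The pads swing forward as they close: fully open they stand 13 mm farther back than shut.
Start: joints at [1.155, 0.628, 0.038, 1.517, -0.027, 0.996, -0.02], TCP at [222.789, -610.641, 245.313] pointing down, gripper open.
Joint ranges: [-3.06, 3.06], [-0.37, 2.12], [-1.25, 1.32], [0.18, 2.47], [-1.1, 4.24], [0.23, 1.98], [-2.94, 2.94]. Speed limits (rad/s): [2.57, 2.57, 3.14, 3.14, 3.14, 3.14, 3.14].

### API

Orientations are given as [roll, pitch, yaw] about the fixed x, y, z axes, in that order (R = Rz(yaw) Ry(pitch) Rx(roll)).
In Python, from cell import * gives the robot as it stands.
- The arm moves only by the tool move_arm, never from a script. Its argument "rows" is text: rows parted by semicolons, each of 7 numbers parted by spaces: the shift along the tool's x, y, z scaled (see below), then the turn, a rotation vector about the tool's x, y, z scaled (see below), then the closure, from -1 (fully open) to 1 (shut). A call has 1 to 12 rows; each row is the pose to reach, as a shift and turn from the pose commanded when the call began, along the tool's axes at that moment; what a row does not reach only later rows make up. The controller multiplies each number of a shift by 0.3 m and each number of a turn by pi/2 rad. A row lasts 1/12 s, in which the tool goes at most 41.7 mm and 7.16 degrees, less where a joint would pass 70% of its speed; a pose out of reach is approached as far as the arm can. A call with a number of a shift or a turn outside -1 to 1 is refused whole. A call with a gripper value outside its range is refused whole. The fingers move at their own pace and stop on an object; the grip force is fixed at half the most. Time passes only in rows, so rows that repeat a pose let the fingers close. It gives the time, the measured TCP pose, the force, the opening and the grip force at its end, in the units of the state.
- read_state(): the state, without advancing time (a new reading comes with each control period).
- get_image(name): name is "scene" or "top" or "wrist"; returns a dict with "img" (480x640x3 uint8, red, green, blue), "vfov" (degrees; the focal length in pixels is half the picture's height over the tangent of half this angle, whatever the lens; pixels are square), "cx", "cy" (the principal point, pixels), "k1" (the pictures are not rectified: a ray, as slopes to the right and down, at radius r is drawn at 1 + k1 r^2 times it, then the intrinsics apply), "extrinsics" (4x4, takes a point from camera to world coordinates); the wrist camera has in their place "T_tool_cam" (4x4, takes a point from camera to tool coordinates, whose origin is the TCP and whose axes are the flange's). Camera axes: x right, y up, looking along -z (the intrinsics and any distortion apply to the point x, -y, -z); pixel columns grow to the right and rows downward; lengths in mm; the calibration is good to about 2 mm. A picture is of the moment at which its call begins: read the wrist's pose just before it. There is no depth.
- finish_job(): hands the job in; it is judged then, once.
The state is a dict: "clock": time; "qpos": joint angles; "qd": joint speeds; "tau": joint torques, N m; "eef_pos": TCP position; "tool_rot": TCP orientation; "force": force on the tool from outside, world axes, zero at the start; "torque": the same for the moment, N m; "width": finger opening in mm; "gripper_force": force on a finger pad.
Only numpy, scipy, OpenCV 4.12 (cv2) and the standard library are available. Lean on these libraries where they do the work, as an engineer would, in place of code of your own. Each camera call takes 0.05 s, during which the arm holds its last target. There are 200 camera calls.

## Working session

There is one attempt and no reset: what is moved stays moved. The work goes in short steps, Python scripts to look and compute and a tool call to move; the robot and the scene stay as the last step left them, time stands still between calls to the robot, and variables do not carry over. Pictures are saved under pics/ and viewed, at most 10 in all, crops included, and the job is handed in when it is done.

Besides the shell and the picture viewer there is one more tool, called as a command line: name --argument value ..., lists and objects as JSON in quotes. move_arm: Moves the arm, as the interface text tells. Its arguments: {"type":"object","properties":{"rows":{"type":"string"}},"required":["rows"]}

```bash
mkdir -p pics; ls; python3 - <<'E'
from cell import *
import cv2
print(read_state())
for n in ("scene","top"):
    d=get_image(n); cv2.imwrite(f"pics/{n}0.png",d["img"][:,:,::-1]); print(n,{k:v for k,v in d.items() if k!="img"})
E
```

```text
pics
{'clock': 0.0, 'qpos': array([ 1.1551953 ,  0.62934325,  0.03843696,  1.5183864 , -0.02696515,
        0.99629761, -0.01998636]), 'qd': array([-0.00094506, -0.00112838, -0.00012569, -0.00090199, -0.0002827 ,
        0.00046749,  0.00052157]), 'tau': array([-4.27256737e-04, -5.63385451e+01,  1.22651696e+00, -1.93435282e+01,
        1.11352064e-02,  1.06611487e-02,  5.72616131e-06]), 'eef_pos': array([ 222.57422209, -610.05781967,  244.38497114]), 'tool_rot': array([-3.13967662e+00,  5.18410591e-05,  3.49837306e-01]), 'force': array([-0.30927153, -0.01826803,  0.20380869]), 'torque': array([-0.01942291, -0.02877393,  0.01222347]), 'gripper_force': 0.0, 'width': 85.34647692347463}
scene {'vfov': 54.95969125532315, 'cx': 312.8442144989745, 'cy': 242.18738589252106, 'k1': -0.07901356486828086, 'extrinsics': array([[-6.56805129e-01,  5.69442324e-01, -4.94310087e-01,
         3.10091013e+01],
       [-7.53960852e-01, -5.06581940e-01,  4.18231719e-01,
         4.33600674e+02],
       [-1.22497208e-02,  6.47387192e-01,  7.62062837e-01,
         9.01530819e+02],
       [ 0.00000000e+00,  0.00000000e+00,  0.00000000e+00,
         1.00000000e+00]])}
top {'vfov': 52.19379012515033, 'cx': 320.34800886119723, 'cy': 240.21594727329824, 'k1': -0.03308524721357696, 'extrinsics': array([[-1.83910112e-02,  9.95387618e-01, -9.41555136e-02,
         4.36473442e+02],
       [-9.99827549e-01, -1.80664639e-02,  4.29826294e-03,
        -1.98730401e+01],
       [ 2.57738052e-03,  9.42183258e-02,  9.95548223e-01,
         1.23447942e+03],
       [ 0.00000000e+00,  0.00000000e+00,  0.00000000e+00,
         1.00000000e+00]])}
```

View pics/scene0.png

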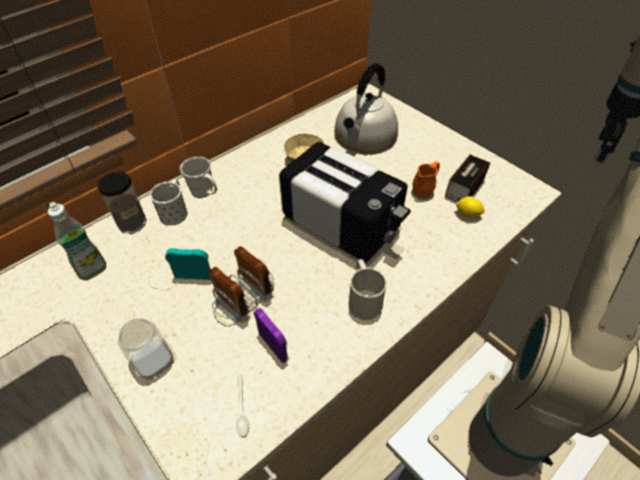

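View pics/top0.png

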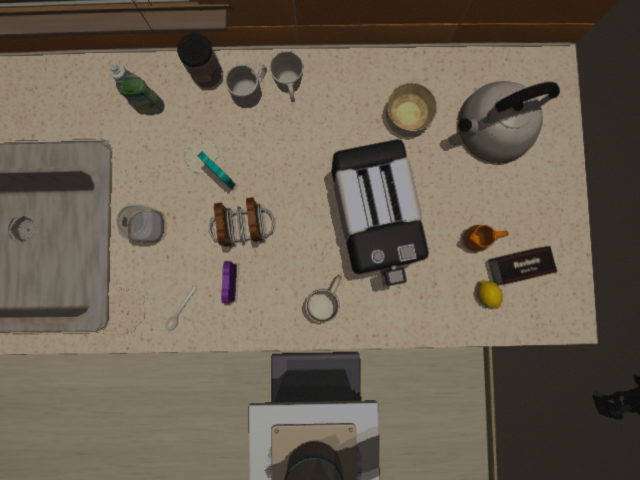

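The scene view shows two brown slices in the rack at (228,293) and (253,272), plus turquoise and purple decoys. In the top view the slices are at (222,224) and (254,220), the toaster is at (380,207), and the mug is at (321,306). I'll enlarge the rack and the toaster.

```bash
python3 - <<'E'
import cv2,numpy as np
a=cv2.imread("pics/top0.png")
c=lambda x,y,w,h,s:cv2.resize(a[y:y+h,x:x+w],None,fx=s,fy=s,interpolation=cv2.INTER_CUBIC)
A=c(320,130,120,160,3.5) # 420x560
B=c(195,185,90,70,4)
C=np.zeros((560,790,3),np.uint8); C[:,:420]=A; C[:280,425:785]=B
C=cv2.convertScaleAbs(C,alpha=1.5)
cv2.imwrite("pics/crop1.png",C)
E
cat > h.py <<'E'
from cell import *
import numpy as np, cv2
def cam(d):
    f=240/np.tan(np.radians(d["vfov"]/2)); return f
def ray(d,uv,E=None):
    E=d["extrinsics"] if E is None else E
    f=cam(d); K=np.array([[f,0,d["cx"]],[0,f,d["cy"]],[0,0,1.]])
    uv=np.array(uv,float).reshape(-1,1,2)
    p=cv2.undistortPoints(uv,K,np.array([d["k1"],0,0,0.]),None,None).reshape(-1,2)
    return E[:3,3],np.c_[p[:,0],-p[:,1],-np.ones(len(p))]@E[:3,:3].T
def atz(d,uv,z,E=None):
    o,r=ray(d,uv,E); z=np.broadcast_to(z,len(r)); return o+r*((z-o[2])/r[:,2])[:,None]
def proj(d,P,E=None):
    E=d["extrinsics"] if E is None else E
    P=np.atleast_2d(P); c=(P-E[:3,3])@E[:3,:3]; f=cam(d)
    s=np.c_[c[:,0]/-c[:,2],-c[:,1]/-c[:,2]]; s*=1+d["k1"]*(s**2).sum(1,keepdims=True)
    return s*f+[d["cx"],d["cy"]]
E
```

```text
(no output)
```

View pics/crop1.png

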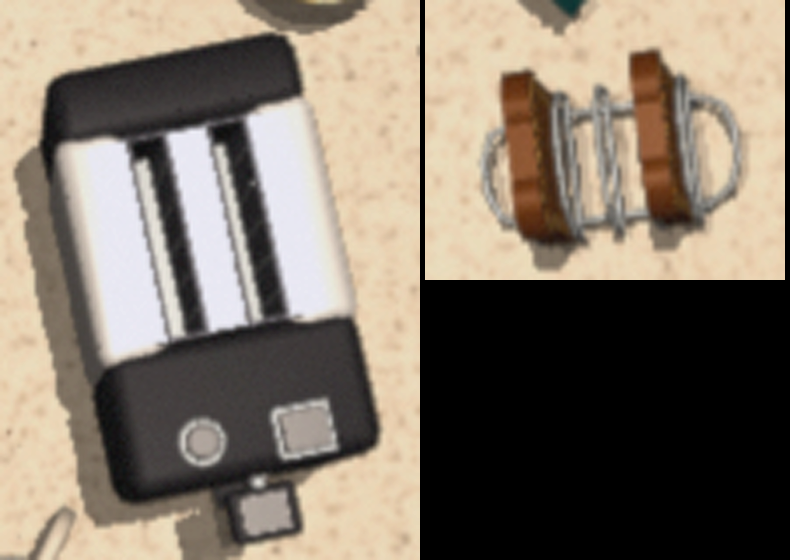

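The crop shows both slot mouths, the round button at (202,441), the release key at (305,428), the lever knob at (266,514), and the slice tops at about (523,155) and (652,137). Next I'll fit the poses.

```bash
python3 - <<'E'
from h import *
from scipy.optimize import least_squares
d=get_image("top")
A=lambda p:np.array(p)/3.5+[320,130]-.36
B=lambda p:(np.array(p)-[425,0])/4+[195,185]-.38
obj=np.array([[65,38,165],[65,14,165],[-65,38,165],[-65,14,165],[65,-14,165],[65,-38,165],[-65,-14,165],[-65,-38,165],[-112,32,172],[-112,-32,171],[-163,0,148.]])
pix=A([(131,143),(163,138),(172,342),(208,332),(210,131),(241,124),(253,328),(286,320),(202,441),(305,428),(266,514)])
def T(p,o):
    c,s=np.cos(p[2]),np.sin(p[2]); return np.c_[c*o[:,0]-s*o[:,1]+p[0],s*o[:,0]+c*o[:,1]+p[1],o[:,2]]
r=least_squares(lambda p:(proj(d,T(p,obj))-pix).ravel(),[500,-150,0.])
print("toaster",r.x); print(r.fun.reshape(-1,2).round(1).tolist())
print("pts",T(r.x,np.array([[0,26,165],[0,-26,165],[-112,32,172],[-163,0,148.]])).round(1).tolist())
for nm,q in (("L",[(503,73),(531,76),(515,234),(545,236)]),("R",[(631,54),(659,52),(648,220),(672,222)])):
    w=atz(d,B(q),122.); m=w.mean(0); v=(w[0]+w[1]-w[2]-w[3])/2
    print(nm,w.round(1).tolist(),m.round(1),"len",np.hypot(*v[:2]).round(1),"yaw",np.arctan2(v[1],v[0]).round(3))
print("mug",atz(d,[(321,306),(336,283)],93.).round(0).tolist())
E
```

```text
toaster [ 6.28646214e+02 -1.57277873e+02  1.81494481e-01]
[[-0.3, 2.7], [1.1, 2.1], [0.1, 2.8], [0.5, 3.5], [-0.1, 1.7], [1.6, 1.6], [0.1, 2.2], [1.3, 2.3], [-0.9, -5.3], [-1.8, -7.4], [-1.6, -5.8]]
pts [[624.0, -131.7, 165.0], [633.3, -182.9, 165.0], [512.7, -146.0, 172.0], [468.3, -186.7, 148.0]]
L [[632.4, 218.0, 122.0], [630.3, 201.9, 122.0], [539.3, 210.9, 122.0], [537.9, 193.8, 122.0]] [585.  206.2 122. ] len 93.1 yaw 0.082
R [[642.1, 144.3, 122.0], [642.9, 128.2, 122.0], [546.0, 134.9, 122.0], [544.6, 121.2, 122.0]] [593.9 132.2 122. ] len 97.6 yaw 0.083
mug [[392.0, -23.0, 93.0], [444.0, -59.0, 93.0]]
```

```bash
cat > fit.py <<'E'
from h import *
from scipy.optimize import least_squares
A=lambda p:np.array(p)/3.5+[320,130]-.36
pix=A([(131,143),(163,138),(172,342),(208,332),(210,131),(241,124),(253,328),(286,320),(202,441),(305,428),(266,514)])
def T(p,o):
    c,s=np.cos(p[2]),np.sin(p[2]); return np.c_[c*o[:,0]-s*o[:,1]+p[0],s*o[:,0]+c*o[:,1]+p[1],o[:,2]]
def obj(k):return np.array([[65+k,38,165],[65+k,14,165],[-65+k,38,165],[-65+k,14,165],[65+k,-14,165],[65+k,-38,165],[-65+k,-14,165],[-65+k,-38,165],[-112,32,172],[-112,-32,171],[-163,0,148.]])
E
python3 - <<'E'
from fit import *
d=get_image("top")
r=least_squares(lambda p:(proj(d,T(p,obj(p[3])))-pix).ravel(),[500,-150,0.,0])
p=r.x;print("toaster",p.round(3)); print(r.fun.reshape(-1,2).round(1).tolist())
print("pts",T(p,np.array([[p[3],26,165],[p[3],-26,165],[-112,32,172],[-112,-32,172],[-163,0,148.]])).round(1).tolist())
dw=get_image("wrist");print({k:v for k,v in dw.items() if k!="img"})
E
```

```text
toaster [ 6.15031e+02 -1.59813e+02  1.81000e-01  1.92730e+01]
[[-0.8, 0.4], [0.6, -0.3], [-0.4, 0.4], [-0.0, 1.1], [-0.5, -0.7], [1.1, -0.8], [-0.4, -0.2], [0.7, -0.1], [0.4, 0.9], [-0.4, -1.2], [-0.3, 0.4]]
pts [[629.3, -130.8, 165.0], [638.7, -181.9, 165.0], [499.1, -148.5, 172.0], [510.6, -211.4, 172.0], [454.7, -189.1, 148.0]]
{'vfov': 64.35883547977568, 'cx': 315.8098765405251, 'cy': 238.3490904843334, 'k1': -0.07000929464220566, 'T_tool_cam': array([[-5.59503944e-04,  9.62543304e-01,  2.71127413e-01,
         6.91290446e+01],
       [ 9.99999799e-01,  4.58085029e-04,  4.37348449e-04,
         4.90302184e-01],
       [ 2.96767412e-04,  2.71127604e-01, -9.62543368e-01,
        -1.27663232e+02],
       [ 0.00000000e+00,  0.00000000e+00,  0.00000000e+00,
         1.00000000e+00]])}
```

```bash
cat >> h.py <<'E'
from scipy.spatial.transform import Rotation as Ro
def go(*targets):
    """targets: (x,y,z,yaw[,pitch]); prints per-target shift/turn, all from the present measured pose"""
    s=read_state(); p=s["eef_pos"]; R=Ro.from_euler("xyz",s["tool_rot"])
    print("t",round(s["clock"],2),"at",p.round(1),s["tool_rot"].round(3),"w",round(s["width"],1))
    for t in targets:
        Rt=Ro.from_euler("xyz",[np.pi,0,t[3]])
        dp=R.inv().apply(np.array(t[:3])-p); rv=(R.inv()*Rt).as_rotvec()
        print((dp/300).round(4).tolist(),(rv/(np.pi/2)).round(4).tolist(),"rows",round(max(np.linalg.norm(dp)/41.7,np.degrees(np.linalg.norm(rv))/7.16),1))
def wcam(d,s):
    E=np.eye(4);E[:3,:3]=Ro.from_euler("xyz",s["tool_rot"]).as_matrix();E[:3,3]=s["eef_pos"]
    return E@d["T_tool_cam"]
E
python3 -c "
from h import *
go((400,-340,320,.2),(480,-220,320,.1))"
```

```text
t 0.25 at [ 222.7 -610.4  244.9] [-3.141 -0.     0.35 ] w 85.1
[0.864, -0.6444, -0.2498] [-0.0006, 0.0, 0.0954] rows 8.0
[1.2516, -0.9288, -0.2496] [-0.0006, 0.0, 0.159] rows 11.4
```

move_arm --rows "0.864 -0.644 -0.25 0 0 0.159 0;0.864 -0.644 -0.25 0 0 0.159 0;0.864 -0.644 -0.25 0 0 0.159 0;0.864 -0.644 -0.25 0 0 0.159 0;0.864 -0.644 -0.25 0 0 0.159 0;0.864 -0.644 -0.25 0 0 0.159 0;0.864 -0.644 -0.25 0 0 0.159 0;0.864 -0.644 -0.25 0 0 0.159 0;0.864 -0.644 -0.25 0 0 0.159 0;0.864 -0.644 -0.25 0 0 0.159 0"

```text
clock: 1.08
eef_pos: [402.1, -338.0, 321.0]
tool_rot: [3.141, -0.002, 0.106]
force: [-1.6, 0.1, 0.4]
width: 42.4
gripper_force: 0.0
```

```bash
python3 -c "
from h import *
go((480,-65,320,.1),(560,170,320,.1))"
```

```text
t 1.08 at [ 402.1 -338.   321. ] [ 3.141e+00 -2.000e-03  1.060e-01] w 42.4
[0.3546, -0.8774, 0.0036] [0.0002, -0.001, 0.0039] rows 6.8
[0.7027, -1.6281, 0.0039] [0.0002, -0.001, 0.0039] rows 12.8
```

move_arm --rows "0.355 -0.877 0 0 0 0 0;0.355 -0.877 0 0 0 0 0;0.355 -0.877 0 0 0 0 0;0.355 -0.877 0 0 0 0 0;0.355 -0.877 0 0 0 0 0;0.355 -0.877 0 0 0 0 0;0.355 -0.877 0 0 0 0 0"

```text
clock: 1.67
eef_pos: [480.0, -66.5, 320.1]
tool_rot: [-3.141, 0.0, 0.099]
force: [-0.5, -0.6, 0.6]
width: 42.7
gripper_force: 0.0
```

move_arm --rows "0.348 -0.751 0 0 0 0 0;0.348 -0.751 0 0 0 0 0;0.348 -0.751 0 0 0 0 0;0.348 -0.751 0 0 0 0 0;0.348 -0.751 0 0 0 0 0;0.348 -0.751 0 0 0 0 0;0.348 -0.751 0 0 0 0 0;0.348 -0.751 0 0 0 0 0;0.348 -0.751 0 0 0 0 0;0.348 -0.751 0 0 0 0 0"

```text
clock: 2.5
eef_pos: [561.4, 163.7, 320.0]
tool_rot: [3.14, 0.001, 0.096]
force: [-0.2, -0.7, -0.2]
width: 42.5
gripper_force: 0.0
```

```bash
python3 - <<'E'
from h import *
s=read_state();d=get_image("wrist");print(s["eef_pos"],s["tool_rot"],s["clock"])
np.savez("w1.npz",E=wcam(d,s))
cv2.imwrite("pics/w1.png",d["img"][:,:,::-1])
E
```

```text
[561.35866765 163.67967025 320.03457213] [3.13982273e+00 6.79931961e-04 9.61207976e-02] 2.5
```

View pics/w1.png

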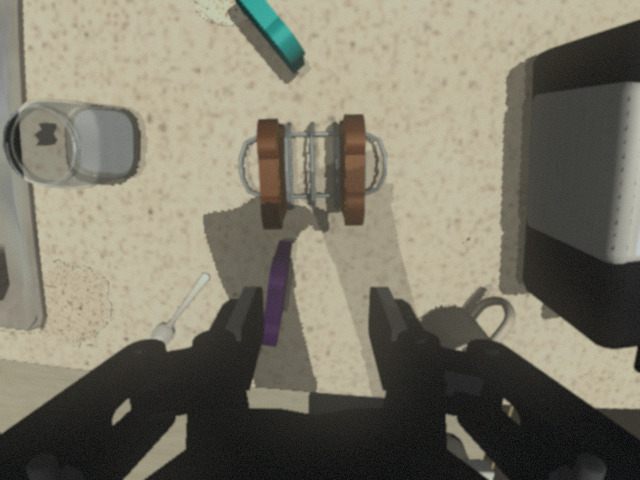

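The slice tops are at about (270,173) and (354,170), roughly parallel to the image columns. I'll enlarge that area.

```bash
python3 - <<'E'
import cv2
a=cv2.imread("pics/w1.png")[105:240,235:395]
cv2.imwrite("pics/w1c.png",cv2.convertScaleAbs(cv2.resize(a,None,fx=4,fy=4,interpolation=cv2.INTER_CUBIC),alpha=1.5))
E
```

```text
(no output)
```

View pics/w1c.png

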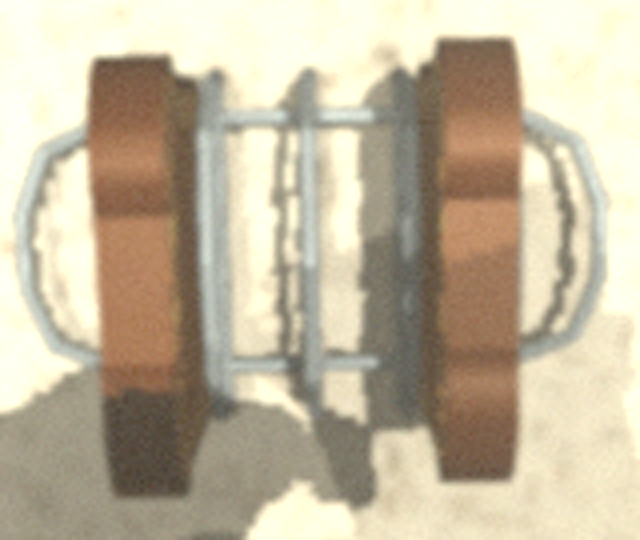

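```bash
python3 - <<'E'
from h import *
s=read_state();d=get_image("wrist");E=np.load("w1.npz")["E"]
B=lambda p:np.array(p)/4+[235,105]-.38
for nm,q in (("L",[(97,213),(174,213),(103,388),(179,390)]),("R",[(442,197),(519,197),(441,354),(520,352)])):
    w=atz(d,B(q),122.,E); m=w.mean(0); v=(w[0]+w[1]-w[2]-w[3])/2
    print(nm,w.round(1).tolist(),m.round(1),"len",np.hypot(*v[:2]).round(1),"yaw",np.arctan2(v[1],v[0]).round(3))
# ends (shoulder outer), z ~105
print(atz(d,B([(131,56),(150,495),(478,40),(478,480)]),100.,E).round(1).tolist())
go((593,134,200,.1))
E
```

```text
L [[604.3, 215.3, 122.0], [605.8, 199.2, 122.0], [567.2, 211.9, 122.0], [568.3, 195.4, 122.0]] [586.4 205.4 122. ] len 37.5 yaw 0.096
R [[614.4, 143.5, 122.0], [616.0, 127.4, 122.0], [581.4, 139.9, 122.0], [583.5, 123.1, 122.0]] [598.8 133.5 122. ] len 33.0 yaw 0.121
[[637.2, 213.0, 100.0], [538.5, 202.2, 100.0], [647.7, 137.7, 100.0], [549.4, 125.8, 100.0]]
t 2.6 at [561.3 164.3 320.4] [3.141 0.    0.097] w 42.7
[0.0954, 0.1102, 0.4015] [0.0007, 0.0, -0.0022] rows 3.1
```

```bash
python3 -c "
from h import *
go((598,132.5,150,.115),(598,132.5,97,.115))"
```

```text
t 2.6 at [561.3 164.3 320.4] [3.141 0.    0.097] w 42.7
[0.1115, 0.1166, 0.5682] [0.0007, 0.0, -0.0117] rows 4.2
[0.1115, 0.1164, 0.7448] [0.0007, 0.0, -0.0117] rows 5.5
```

move_arm --rows "0.1115 0.1166 0.4 0 0 -0.0117 0;0.1115 0.1166 0.4 0 0 -0.0117 0;0.1115 0.1166 0.4 0 0 -0.0117 0;0.1115 0.1166 0.4 0 0 -0.0117 0;0.1115 0.1166 0.6 0 0 -0.0117 0;0.1115 0.1166 0.68 0 0 -0.0117 0;0.1115 0.1166 0.745 0 0 -0.0117 0;0.1115 0.1166 0.745 0 0 -0.0117 0;0.1115 0.1166 0.745 0 0 -0.0117 0"

```text
clock: 3.35
eef_pos: [598.0, 135.0, 97.5]
tool_rot: [3.142, 0.0, 0.118]
force: [0.2, 0.3, 1.1]
width: 42.6
gripper_force: 0.0
```

move_arm --rows "0 0 0 0 0 0 0.8;0 0 0 0 0 0 0.8;0 0 0 0 0 0 0.8;0 0 0 0 0 0 0.8;0 0 0 0 0 0 0.8;0 0 0 0 0 0 0.8"

```text
clock: 3.85
eef_pos: [599.7, 135.5, 99.4]
tool_rot: [-3.141, -0.005, 0.118]
force: [-0.5, 0.0, 7.3]
width: 15.3
gripper_force: 61.5
```

move_arm --rows "0 0 -0.2 0 0 0 0.8;0 0 -0.4 0 0 0 0.8;0 0 -0.6 0 0 0 0.8;0 0 -0.66 0 0 0 0.8;0 0 -0.66 0 0 0 0.8;0 0 -0.66 0 0 0 0.8;0 0 -0.66 0 0 0 0.8"

```text
clock: 4.43
eef_pos: [599.0, 135.6, 298.0]
tool_rot: [-3.141, -0.006, 0.118]
force: [-0.1, 0.6, -0.9]
width: 15.1
gripper_force: 60.7
```

```bash
python3 -c "
from h import *
go((620,-25,300,.15),(638.7,-181.9,300,.181));print(read_state()['force'])"
```

```text
t 4.43 at [599.  135.6 298. ] [-3.141 -0.006  0.118] w 15.1
[0.0064, 0.5398, -0.0072] [-0.0005, -0.0038, -0.0201] rows 3.9
[0.0066, 1.0665, -0.0076] [-0.0004, -0.0038, -0.0399] rows 7.7
[-0.0749729   0.55240952 -0.93678573]
```

move_arm --rows "0.005 1 0 0 0 -0.04 0.8;0.005 1 0 0 0 -0.04 0.8;0.005 1 0 0 0 -0.04 0.8;0.005 1 0 0 0 -0.04 0.8;0.005 1 0 0 0 -0.04 0.8;0.005 1 0 0 0 -0.04 0.8;0.005 1 0 0 0 -0.04 0.8;0.005 1 0 0 0 -0.04 0.8;0.005 1 0 0 0 -0.04 0.8;0.005 1 0 0 0 -0.04 0.8;0.005 1 0 0 0 -0.04 0.8"

```text
clock: 5.35
eef_pos: [634.5, -160.1, 293.8]
tool_rot: [-3.139, 0.001, 0.184]
force: [0.3, 0.3, -0.9]
width: 14.8
gripper_force: 60.7
```

```bash
python3 - <<'E'
from h import *
s=read_state();d=get_image("wrist");print(s["eef_pos"],s["tool_rot"],s["clock"])
np.savez("w2.npz",E=wcam(d,s))
go((638.7,-181.9,300,.181))
cv2.imwrite("pics/w2.png",cv2.convertScaleAbs(d["img"][:,:,::-1],alpha=1.4))
E
```

```text
[ 634.47783904 -160.07645182  293.79096813] [-3.13908498e+00  1.40056298e-03  1.83572196e-01] 5.35
t 5.4 at [ 634.7 -159.7  294.2] [-3.139e+00  1.000e-03  1.840e-01] w 15.3
[-0.0005, 0.075, -0.0196] [-0.0013, 0.0005, 0.0022] rows 0.6
```

View pics/w2.png

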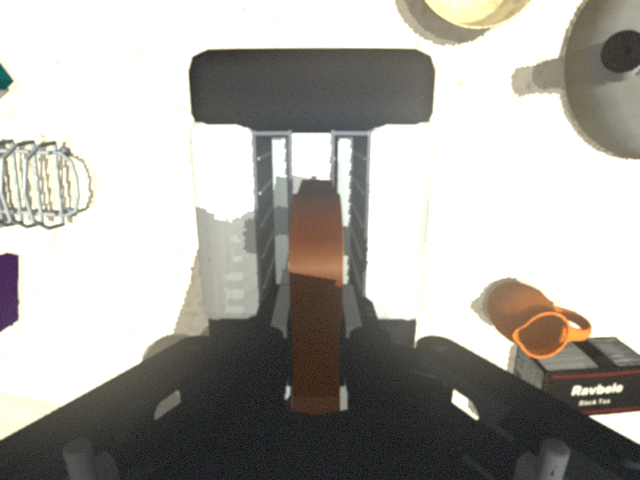

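The slots run parallel to the slice. Their far ends are centred at about (272,133) and (351,133), and the slice is held straight at column 316.

```bash
python3 - <<'E'
from fit import *
d=get_image("wrist");E=np.load("w2.npz")["E"]
w=atz(d,[(272.5,133),(351,133),(255,133),(291,133),(332,133),(370,133),(258,300),(367,250)],165.,E);print(w.round(1).tolist())
t=[615.03,-159.81,.181,19.27]
print(T(t,obj(19.27)).round(1).tolist())
print(proj(d,T(t,obj(19.27)),E).round(0).tolist())
# in toaster-yaw frame
c,s_=np.cos(.181),np.sin(.181);q=w[:,:2]-[615.03,-159.81];print((q@np.array([[c,-s_],[s_,c]])).round(1).tolist())
E
```

```text
[[696.3, -119.9, 165.0], [705.6, -170.2, 165.0], [694.3, -108.6, 165.0], [698.5, -131.8, 165.0], [703.3, -158.0, 165.0], [707.9, -182.4, 165.0], [577.2, -127.4, 165.0], [629.5, -197.7, 165.0]]
[[691.1, -107.3, 165.0], [695.4, -130.9, 165.0], [563.2, -130.7, 165.0], [567.5, -154.3, 165.0], [700.4, -158.4, 165.0], [704.8, -182.0, 165.0], [572.6, -181.8, 165.0], [576.9, -205.4, 165.0], [499.1, -148.5, 172.0], [510.6, -211.4, 171.0], [454.7, -189.2, 148.0]]
[[252.0, 138.0], [289.0, 138.0], [260.0, 318.0], [292.0, 318.0], [332.0, 138.0], [368.0, 138.0], [329.0, 318.0], [362.0, 318.0], [270.0, 398.0], [351.0, 397.0], [311.0, 428.0]]
[[87.2, 24.6], [87.2, -26.5], [87.2, 36.1], [87.1, 12.6], [87.2, -14.1], [87.3, -38.9], [-31.4, 38.7], [7.4, -39.9]]
```

```bash
python3 -c "
from h import *
go((640,-182.4,257,.181),(640,-182.4,225,.181),(640,-182.4,194,.181))"
```

```text
t 5.45 at [ 634.8 -159.9  294.4] [-3.14   0.     0.185] w 15.0
[0.0032, 0.0772, 0.1246] [-0.001, 0.0003, 0.0023] rows 1.1
[0.0032, 0.0774, 0.2313] [-0.001, 0.0003, 0.0023] rows 1.8
[0.0033, 0.0776, 0.3346] [-0.001, 0.0003, 0.0023] rows 2.5
```

move_arm --rows "0.003 0.077 0 0 0 0.002 0.8;0.003 0.077 0.06 0 0 0.002 0.8;0.003 0.077 0.125 0 0 0.002 0.8;0.003 0.077 0.125 0 0 0.002 0.8;0.003 0.077 0.125 0 0 0.002 0.8;0.003 0.077 0.17 0 0 0.002 0.8;0.003 0.077 0.21 0 0 0.002 0.8;0.003 0.077 0.23 0 0 0.002 0.8;0.003 0.077 0.23 0 0 0.002 0.8;0.003 0.077 0.23 0 0 0.002 0.8"

```text
clock: 6.28
eef_pos: [640.0, -184.8, 225.9]
tool_rot: [-3.141, 0.0, 0.178]
force: [0.3, -0.3, -0.0]
width: 15.0
gripper_force: 60.7
```

```bash
python3 -c "
from h import *
go((640,-182.4,194,.181));print(read_state()['force'],read_state()['torque'])"
```

```text
t 6.28 at [ 640.  -184.8  225.9] [-3.141  0.     0.178] w 15.0
[0.0015, -0.0077, 0.1063] [-0.0001, 0.0001, -0.0016] rows 0.8
[ 0.2746273  -0.34908247 -0.04754088] [-0.03576217 -0.02173979 -0.01363432]
```

move_arm --rows "0.0015 -0.007 0.03 0 0 0 0.8;0.0015 -0.007 0.06 0 0 0 0.8;0.0015 -0.007 0.085 0 0 0 0.8;0.0015 -0.007 0.105 0 0 0 0.8;0.0015 -0.007 0.105 0 0 0 0.8;0.0015 -0.007 0.105 0 0 0 0.8"

```text
clock: 6.78
eef_pos: [639.8, -182.9, 193.8]
tool_rot: [-3.141, 0.001, 0.178]
force: [-0.1, 0.7, -0.1]
width: 15.2
gripper_force: 60.8
```

move_arm --rows "0 0 0.007 0 0 0 0.8;0 0 0.007 0 0 0 0.8;0 0 0.007 0 0 0 0.8"

```text
clock: 7.03
eef_pos: [640.1, -183.0, 192.4]
tool_rot: [3.141, -0.0, 0.178]
force: [-0.3, -0.4, -1.1]
width: 15.1
gripper_force: 60.8
```

move_arm --rows "0 0 0 0 0 0 0.3;0 0 0 0 0 0 0.3;0 0 0 0 0 0 0.3;0 0 0 0 0 0 0.3;0 0 -0.08 0 0 0 0.3;0 0 -0.2 0 0 0 0.3;0 0 -0.4 0 0 0 0.3;0 0 -0.4 0 0 0 0.3;0 0 -0.4 0 0 0 0.3;0 0 -0.4 0 0 0 0.3;0 0 -0.4 0 0 0 0.3"

```text
clock: 7.95
eef_pos: [639.2, -182.7, 311.1]
tool_rot: [-3.141, 0.002, 0.178]
force: [-0.2, -0.0, 0.1]
width: 29.8
gripper_force: 0.0
```

```bash
python3 - <<'E'
from h import *
go((610,10,310,.15),(586.5,208,310,.115))
d=get_image("scene")["img"][130:270,260:430,::-1]
e=get_image("top")["img"][130:290,320:440,::-1]
a=cv2.resize(d,(440,362));b=cv2.resize(e,(330,440))
C=np.zeros((440,780,3),np.uint8);C[:362,:440]=a;C[:,445:775]=b
cv2.imwrite("pics/p1.png",cv2.convertScaleAbs(C,alpha=1.4))
E
```

```text
t 7.95 at [ 639.2 -182.7  311.1] [-3.141e+00  2.000e-03  1.780e-01] w 29.8
[0.0181, -0.6495, 0.0041] [-0.0005, 0.0012, 0.0179] rows 4.7
[0.0579, -1.3129, 0.0046] [-0.0005, 0.0013, 0.0402] rows 9.5
```

View pics/p1.png

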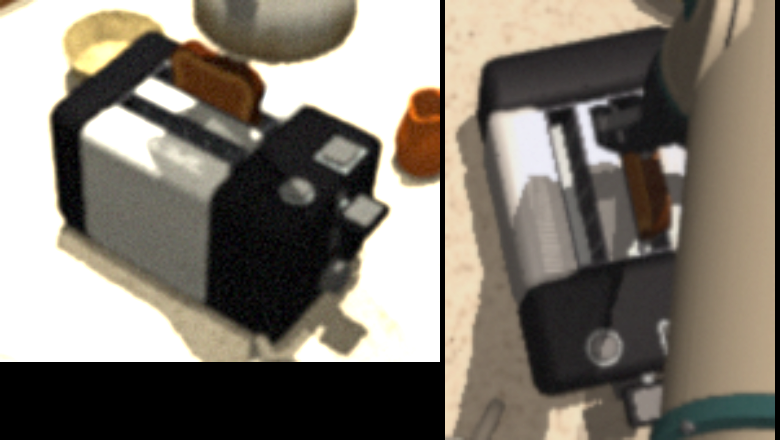

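The first slice stands upright in the right slot, sticking out about half its height. Next is the second slice.

move_arm --rows "0.03 -0.66 0 0 0 0.02 0;0.03 -0.66 0 0 0 0.02 0;0.03 -0.66 0 0 0 0.02 0;0.03 -0.66 0 0 0 0.02 0;0.03 -0.66 0 0 0 0.02 0;0.03 -0.66 0 0 0 0.02 0"

```text
clock: 8.55
eef_pos: [611.9, 24.2, 311.0]
tool_rot: [-3.134, 0.002, 0.159]
force: [0.2, 1.2, -1.0]
width: 42.9
gripper_force: 0.0
```

move_arm --rows "0.02 -0.65 0 0 0 0.02 0;0.02 -0.65 0 0 0 0.02 0;0.02 -0.65 0 0 0 0.02 0;0.02 -0.65 0 0 0 0.02 0;0.02 -0.65 0 0 0 0.02 0;0.02 -0.65 0 0 0 0.02 0;0.02 -0.65 0 0 0 0.02 0;0.02 -0.65 0 0 0 0.02 0"

```text
clock: 9.22
eef_pos: [591.2, 205.9, 311.1]
tool_rot: [3.14, 0.002, 0.114]
force: [1.1, -1.0, -0.3]
width: 42.5
gripper_force: 0.0
```

```bash
python3 -c "
from h import *
go((588,208,150,.115),(588,208,99,.115))"
```

```text
t 9.22 at [591.2 205.9 311.1] [3.14e+00 2.00e-03 1.14e-01] w 42.5
[-0.0087, -0.0092, 0.5369] [0.0012, 0.0012, -0.0003] rows 3.9
[-0.0084, -0.0095, 0.7069] [0.0012, 0.0012, -0.0003] rows 5.1
```

move_arm --rows "-0.0085 -0.009 0.3 0 0 0 0;-0.0085 -0.009 0.4 0 0 0 0;-0.0085 -0.009 0.5 0 0 0 0;-0.0085 -0.009 0.6 0 0 0 0;-0.0085 -0.009 0.67 0 0 0 0;-0.0085 -0.009 0.707 0 0 0 0;-0.0085 -0.009 0.707 0 0 0 0;-0.0085 -0.009 0.707 0 0 0 0;-0.0085 -0.009 0.707 0 0 0 0"

```text
clock: 9.97
eef_pos: [590.4, 209.6, 102.5]
tool_rot: [-3.141, -0.004, 0.114]
force: [0.3, 0.9, 0.1]
width: 42.6
gripper_force: 0.0
```

move_arm --rows "0 0 0 0 0 0 0.8;0 0 0 0 0 0 0.8;0 0 0 0 0 0 0.8;0 0 0 0 0 0 0.8;0 0 0 0 0 0 0.8;0 0 0 0 0 0 0.8"

```text
clock: 10.47
eef_pos: [589.6, 209.9, 102.0]
tool_rot: [-3.141, -0.003, 0.115]
force: [-0.2, -1.0, 6.9]
width: 15.3
gripper_force: 61.1
```

move_arm --rows "0 0 -0.2 0 0 0 0.8;0 0 -0.4 0 0 0 0.8;0 0 -0.6 0 0 0 0.8;0 0 -0.72 0 0 0 0.8;0 0 -0.72 0 0 0 0.8;0 0 -0.72 0 0 0 0.8;0 0 -0.72 0 0 0 0.8"

```text
clock: 11.05
eef_pos: [590.1, 210.7, 320.7]
tool_rot: [-3.139, -0.008, 0.115]
force: [-0.0, -0.9, -0.0]
width: 15.3
gripper_force: 60.2
```

```bash
python3 -c "
from h import *
go((610,40,312,.15),(631,-131.5,312,.181))"
```

```text
t 11.05 at [590.1 210.7 320.7] [-3.139 -0.008  0.115] w 15.3
[0.0001, 0.5728, 0.0277] [-0.0014, -0.0054, -0.0221] rows 4.1
[0.0038, 1.1487, 0.0263] [-0.0013, -0.0054, -0.0418] rows 8.3
```

move_arm --rows "0 0.6 0.025 0 -0.005 -0.022 0.8;0 0.6 0.025 0 -0.005 -0.022 0.8;0 0.6 0.025 0 -0.005 -0.022 0.8;0 0.6 0.025 0 -0.005 -0.022 0.8;0 0.6 0.025 0 -0.005 -0.022 0.8;0 0.6 0.025 0 -0.005 -0.022 0.8"

```text
clock: 11.55
eef_pos: [608.2, 23.9, 306.4]
tool_rot: [3.138, 0.012, 0.141]
force: [-0.7, -0.2, -1.4]
width: 15.5
gripper_force: 60.2
```

move_arm --rows "0.01 0.55 0 0 0 -0.02 0.8;0.01 0.55 0 0 0 -0.02 0.8;0.01 0.55 0 0 0 -0.02 0.8;0.01 0.55 0 0 0 -0.02 0.8;0.01 0.55 0 0 0 -0.02 0.8;0.01 0.55 0 0 0 -0.02 0.8;0.01 0.55 0 0 0 -0.02 0.8;0.01 0.55 0 0 0 -0.02 0.8"

```text
clock: 12.22
eef_pos: [636.5, -128.6, 307.7]
tool_rot: [-3.139, 0.009, 0.185]
force: [-0.5, -0.2, -0.0]
width: 15.2
gripper_force: 60.1
```

```bash
python3 -c "
from h import *
go((632,-131.4,260,.181),(632,-131.4,228,.181))"
```

```text
t 12.22 at [ 636.5 -128.6  307.7] [-3.139  0.009  0.185] w 15.2
[-0.0151, 0.0068, 0.1592] [-0.0018, 0.0056, 0.0024] rows 1.2
[-0.0142, 0.0071, 0.2659] [-0.0018, 0.0056, 0.0024] rows 1.9
```

move_arm --rows "-0.015 0.007 0.06 -0.002 0.0055 0.002 0.8;-0.015 0.007 0.12 -0.002 0.0055 0.002 0.8;-0.015 0.007 0.16 -0.002 0.0055 0.002 0.8;-0.015 0.007 0.16 -0.002 0.0055 0.002 0.8;-0.015 0.007 0.16 -0.002 0.0055 0.002 0.8"

```text
clock: 12.63
eef_pos: [632.1, -132.5, 260.3]
tool_rot: [3.14, 0.0, 0.181]
force: [0.3, 0.2, 0.7]
width: 14.9
gripper_force: 60.1
```

```bash
python3 -c "
from h import *
go((632,-131.4,228,.181),(632,-131.4,197,.181))"
```

```text
t 12.63 at [ 632.1 -132.5  260.3] [3.14  0.    0.181] w 14.9
[0.0004, -0.0039, 0.1075] [0.0009, 0.0001, -0.0001] rows 0.8
[0.0005, -0.004, 0.2108] [0.0009, 0.0001, -0.0001] rows 1.5
```

move_arm --rows "0 -0.004 0.04 0 0 0 0.8;0 -0.004 0.08 0 0 0 0.8;0 -0.004 0.105 0 0 0 0.8;0 -0.004 0.105 0 0 0 0.8;0 -0.004 0.14 0 0 0 0.8;0 -0.004 0.175 0 0 0 0.8;0 -0.004 0.2 0 0 0 0.8;0 -0.004 0.21 0 0 0 0.8;0 -0.004 0.21 0 0 0 0.8;0 -0.004 0.21 0 0 0 0.8"

```text
clock: 13.47
eef_pos: [632.1, -133.7, 197.4]
tool_rot: [3.139, -0.001, 0.178]
force: [0.6, -0.1, -0.2]
width: 15.2
gripper_force: 60.2
```

move_arm --rows "0 -0.005 0.007 0 0 0 0.8;0 -0.005 0.007 0 0 0 0.8;0 -0.005 0.007 0 0 0 0.8"

```text
clock: 13.72
eef_pos: [632.0, -132.1, 195.8]
tool_rot: [3.139, -0.001, 0.178]
force: [0.7, 0.3, -0.7]
width: 15.3
gripper_force: 60.2
```

move_arm --rows "0 0 0 0 0 0 0.3;0 0 0 0 0 0 0.3;0 0 0 0 0 0 0.3;0 0 0 0 0 0 0.3;0 0 -0.08 0 0 0 0.3;0 0 -0.2 0 0 0 0.3;0 0 -0.3 0 0 0 0.3;0 0 -0.3 0 0 0 0.3;0 0 -0.3 0 0 0 0.3;0 0 -0.3 0 0 0 1"

```text
clock: 14.55
eef_pos: [631.3, -131.9, 285.1]
tool_rot: [3.139, -0.0, 0.178]
force: [0.3, 0.1, 0.5]
width: 19.2
gripper_force: 0.0
```

```bash
python3 - <<'E'
from h import *
go((440,-190,290,.181),(446,-190.5,220,.181))
d=get_image("scene")["img"][130:270,260:430,::-1]
a=cv2.resize(d,None,fx=4,fy=4)
cv2.imwrite("pics/p2.png",cv2.convertScaleAbs(a,alpha=1.4))
E
```

```text
t 14.55 at [ 631.3 -131.9  285.1] [ 3.139 -0.     0.178] w 19.2
[-0.6618, 0.0776, -0.0161] [0.0016, -0.0001, -0.0019] rows 4.8
[-0.6424, 0.0822, 0.2173] [0.0016, -0.0001, -0.0019] rows 4.9
```

View pics/p2.png

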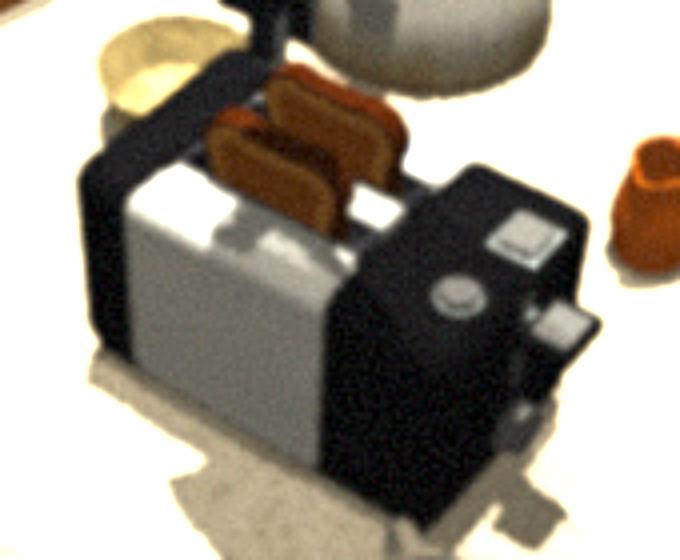

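Both slices stand in their slots with the lever still up. Next is pressing the lever.

move_arm --rows "-0.63 0.08 0 0 0 0 1;-0.63 0.08 0 0 0 0 1;-0.63 0.08 0 0 0 0 1;-0.63 0.08 0 0 0 0 1;-0.63 0.08 0 0 0 0 1;-0.63 0.08 0.2 0 0 0 1;-0.63 0.08 0.2 0 0 0 1;-0.63 0.08 0.2 0 0 0 1;-0.63 0.08 0.2 0 0 0 1;-0.63 0.08 0.2 0 0 0 1"

```text
clock: 15.43
eef_pos: [450.7, -189.2, 225.8]
tool_rot: [3.139, -0.001, 0.179]
force: [-0.2, 0.3, -0.0]
width: -0.3
gripper_force: 0.0
```

```bash
python3 -c "
from h import *
go((449,-190.2,170,.181),(449,-190.2,120,.181))"
```

```text
t 15.43 at [ 450.7 -189.2  225.8] [ 3.139e+00 -1.000e-03  1.790e-01] w -0.3
[-0.0064, 0.0017, 0.1859] [0.0018, -0.0008, -0.0016] rows 1.3
[-0.0066, 0.0012, 0.3526] [0.0018, -0.0008, -0.0016] rows 2.5
```

move_arm --rows "-0.0065 0.0015 0.1 0 0 0 1;-0.0065 0.0015 0.185 0 0 0 1;-0.0065 0.0015 0.21 0 0 0 1;-0.0065 0.0015 0.24 0 0 0 1;-0.0065 0.0015 0.27 0 0 0 1;-0.0065 0.0015 0.3 0 0 0 1;-0.0065 0.0015 0.3 0 0 0 1;-0.0065 0.0015 0.3 0 0 0 1"

```text
clock: 16.1
eef_pos: [448.4, -190.0, 136.1]
tool_rot: [3.139, -0.001, 0.178]
force: [-3.2, 0.9, 5.3]
width: 0.4
gripper_force: 2.8
```

move_arm --rows "0 0 0.02 0 0 0 1;0 0 0.035 0 0 0 1;0 0 0.045 0 0 0 1;0 0 0.052 0 0 0 1;0 0 0.052 0 0 0 1"

```text
clock: 16.52
eef_pos: [448.7, -190.2, 121.1]
tool_rot: [3.138, -0.002, 0.178]
force: [-3.8, 2.0, 7.4]
width: 0.2
gripper_force: 3.7
```

move_arm --rows "0 0 0.008 0 0 0 1;0 0 0.016 0 0 0 1;0 0 0.016 0 0 0 1"

```text
clock: 16.77
eef_pos: [448.5, -190.4, 120.3]
tool_rot: [3.137, -0.002, 0.178]
force: [-13.4, 6.1, 50.6]
width: 0.1
gripper_force: 25.2
```

move_arm --rows "0 0 -0.03 0 0 0 1;0 0 -0.1 0 0 0 1;0 0 -0.2 0 0 0 1;0 0 -0.3 0 0 0 1;0 0 -0.36 0 0 0 1;0 0 -0.36 0 0 0 1;0 0 -0.36 0 0 0 1"

```text
clock: 17.35
eef_pos: [449.7, -190.6, 224.9]
tool_rot: [3.136, -0.005, 0.178]
force: [0.8, 0.1, 0.2]
width: -0.4
gripper_force: 0.0
```

```bash
python3 - <<'E'
from h import *
s=read_state()
go((500,-148.7,225,.181),(500,-148.7,195,.181))
d=get_image("scene")["img"][130:270,260:430,::-1]
w=get_image("wrist");np.savez("w3.npz",E=wcam(w,s));w=w["img"][:,:,::-1]
a=cv2.resize(d,(400,330));b=cv2.resize(w,(400,300))
C=np.zeros((330,800,3),np.uint8);C[:,:400]=a;C[:300,400:]=b
cv2.imwrite("pics/p3.png",cv2.convertScaleAbs(C,alpha=1.4))
E
```

```text
t 17.35 at [ 449.7 -190.6  224.9] [ 3.136 -0.005  0.178] w -0.4
[0.1896, -0.1077, -0.0] [0.0035, -0.0034, -0.0018] rows 1.6
[0.1891, -0.1082, 0.1] [0.0035, -0.0034, -0.0018] rows 1.7
```

View pics/p3.png

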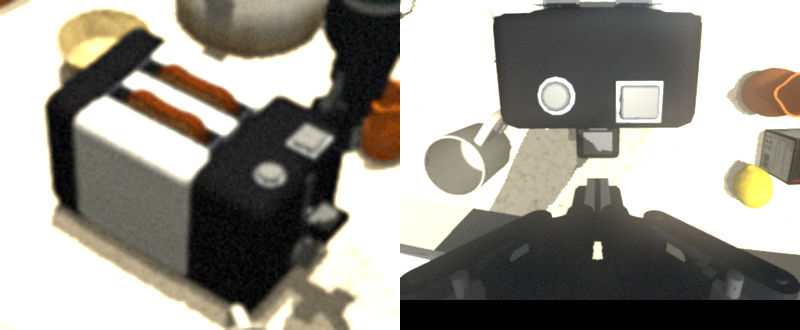

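The lever has latched and both slices are lowered. In the wrist image the button is at about (250,154).

```bash
python3 - <<'E'
from h import *
d=get_image("wrist");E=np.load("w3.npz")["E"]
print(atz(d,[(249.6,153.6)],172.,E).round(1))
E
```

```text
[[ 503.  -150.3  172. ]]
```

move_arm --rows "0.192 -0.105 0 0.0035 -0.0034 0 1;0.192 -0.105 0 0.0035 -0.0034 0 1;0.192 -0.105 0 0.0035 -0.0034 0 1;0.192 -0.105 0.05 0.0035 -0.0034 0 1;0.192 -0.105 0.1 0.0035 -0.0034 0 1;0.192 -0.105 0.12 0.0035 -0.0034 0 1;0.192 -0.105 0.12 0.0035 -0.0034 0 1;0.192 -0.105 0.12 0.0035 -0.0034 0 1"

```text
clock: 18.17
eef_pos: [498.7, -148.9, 186.4]
tool_rot: [-3.138, 0.006, 0.178]
force: [0.9, -0.1, -0.2]
width: 0.5
gripper_force: 0.0
```

move_arm --rows "0.006 0 0.008 0 0 0 1;0.006 0 0.014 0 0 0 1;0.006 0 0.018 0 0 0 1;0.006 0 0.018 0 0 0 1"

```text
clock: 18.5
eef_pos: [501.6, -148.9, 182.1]
tool_rot: [-3.14, 0.003, 0.178]
force: [0.3, -0.2, 3.1]
width: 0.2
gripper_force: 2.0
```

move_arm --rows "0 0 0.006 0 0 0 1;0 0 0.01 0 0 0 1;0 0 0.01 0 0 0 1"

```text
clock: 18.75
eef_pos: [501.7, -148.9, 180.7]
tool_rot: [-3.14, 0.003, 0.178]
force: [-4.3, 0.6, 18.1]
width: -0.2
gripper_force: 9.0
```

Force rises to 18 N at the stop, so the button is fully in. I'll lift off and check.

move_arm --rows "0 0 -0.03 0 0 0 1;0 0 -0.1 0 0 0 1;0 0 -0.25 0 0 0 1;0 0 -0.4 0 0 0 1;0 0 -0.4 0 0 0 1;0 0 -0.4 0 0 0 1;0 0 -0.4 0 0 0 1"

```text
clock: 19.33
eef_pos: [501.4, -148.6, 298.3]
tool_rot: [-3.139, 0.004, 0.178]
force: [-0.9, 0.9, 0.1]
width: 0.0
gripper_force: 0.0
```

```bash
python3 - <<'E'
from h import *
d=get_image("scene")["img"][:,:,::-1]
cv2.imwrite("pics/p4.png",cv2.convertScaleAbs(cv2.resize(d,(800,600)),alpha=1.3))
E
```

```text
(no output)
```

View pics/p4.png

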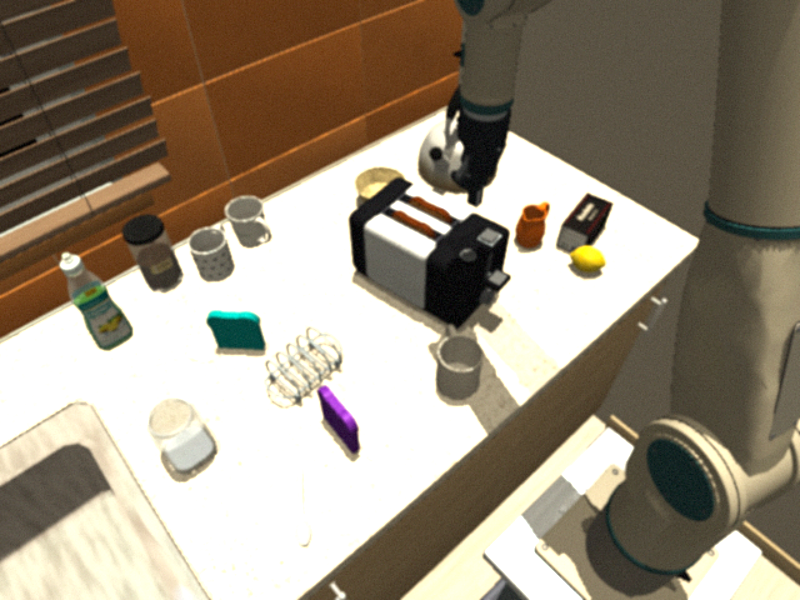

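Both slices are still lowered, the lever is down, and the mug, jar, jug and spoon are where they were. I'm handing in.

```bash
python3 -c "
from cell import *
print(finish_job())"
```

```text
the job is handed in; nothing more can be done
None
```

I handed the job in at about 19 s: one slice lowered in each slot, the lever latched down, the reheat button pressed fully in and let go, and the mug, teaspoon, jar and milk jug untouched; the hand-in gave no verdict.

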